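Spread the retaining ring over the vial carousel's spindle

TASK

The vial carousel's retaining ring has to go back on: first swing the locking pawl shut until its nose rests in the rim notch, so that the rack cannot turn. Then take the ring pliers from their cradle, put their two pins into the ring's eyes, spread the ring by squeezing the handles fully and slide it level down over the spindle until it stands opposite the groove, clear of the hub below. Do not let it snap in, I want to check it first: finish there still holding the pliers squeezed and the ring spread, and leave the timer, the packet and the loose vial alone.

Things in the scene. Friction and masses are not known exactly. Their poses are not given: they have to be found in the camera images.
- carousel: Vial carousel, fixed: round white base 170 mm across with a bracket at its -x side; on it an aluminium rack 160 mm across, top at z 46 mm, notches in its rim, vials on a 58 mm radius (tops at 66 mm); in the middle a hub 56 mm across (top z 55 mm) and an upright steel spindle, 30 mm diameter, top z 84.5 mm, 2 mm chamfer. Origin: on the worktop under the spindle's axis; z up.
- groove (a point): Middle of the spindle's groove, on the spindle's axis, 68 mm above the worktop. The groove is 6 mm high (z 65 to 71 mm) and 25.6 mm in diameter; the spindle above and below it measures 30 mm.
- pawl (a joint): Locking pawl on the carousel's bracket, rad. A flat steel arm that swings on an upright hinge, in the horizontal plane; 0 = shut against its stop, nose in the rim notch; it grows (to 1.05) as it swings away from the rack, clockwise seen from above. It turns against light friction (about 1 N at the knob) and stays where it is left.
- pawl_hinge (a point): Point on the pawl's upright hinge axis, 32 mm above the worktop, at x -96, y +58 mm in the carousel's frame. The pivot post's top stands at z 43 mm.
- pawl_knob (a point): Upright round black knob at the pawl's free end, 12 mm in diameter (15 at its head), from z 45 to 78 mm. This point is on its axis, 62 mm above the worktop and 58 mm from the hinge axis. Shut, it lies at x -96, y 0 mm in the carousel's frame, 16 mm outside the rack's rim.
- ring: Spring retaining ring, steel, loose, lying flat on the worktop; 4 mm thick, 44 mm across, an eye at each end of its gap. Origin: its centre, at its underside; gap and eyes toward its -x, stiff back at +x. Relaxed, the lugs inside leave 26.6 mm, too little for the spindle; with the eyes over 26 mm apart it passes. Its origin and back keep their place in the ring as it spreads.
- ring_eye_l (a point): Middle of the ring's +y eye, at half thickness: a 12 mm disc with a through hole 8 mm in diameter. Relaxed it lies at x -24, y +7 mm in the ring's frame (eyes 14 mm apart).
- ring_eye_r (a point): Middle of the ring's -y eye, as ring_eye_l, at x -24, y -7 mm. The arms are springy: about 4 N at each eye to begin with, 8 N when the ring is fully spread (eyes about 30 mm apart). The more they are spread, the firmer the ring sits on the pins; picked up with little spread its back droops.
- cradle: Grey plastic cradle on a base plate 80 x 90 mm, fixed; holds the pliers upright by their pivot block in a pocket at z 73 to 81 mm. The pliers come out straight up; lift them 85 mm to clear it. Origin: underside, under the pliers' pivot.
- pliers: Ring pliers, loose, about 0.18 kg, upright in the cradle, pins down, black handles up, opening along their y. Origin: the pivot, 84 mm above the worktop in the cradle; z points up along the pliers. Squeezed fully by fingers that do not slip, their pivot sinks about 4 mm and the pins about 2 mm against the fingertips, besides what fingertips of some grippers advance as they close.
- pliers_grip (a point): Point midway between the pliers' handles, 85 mm above the pivot (z 169 mm in the cradle), where to take them. Handles: flat-sided black grips 14 mm thick (x), from z +51 to +107 mm; relaxed, their outer faces stand 62 mm apart here (70 at their top, leaning outward); squeezed fully they are upright and 31 mm apart.
- pliers_tips (a point): Point midway between the tips of the pliers' two pins, 73.8 mm below the pivot. Each pin is 3 mm in diameter, pointed, 3.8 mm long below a foot, 11 mm (x) by 6 mm, that comes to rest on the ring's eye. The pins' middles stand 11 mm apart relaxed, 13 mm with the handles 59.5 mm apart, 37 mm squeezed fully. The jaws are 7.5 mm thick (x).
- pliers_jaw (a joint): Angle between the pliers' halves, rad: 0 relaxed, 0.36 squeezed fully against the stop screw. The pins stand about 11 mm + 72 mm per rad apart, the handles at z +85 mm 62 mm - 85 mm per rad. A spring opens the handles: about 8 N to start, 14 N at the stop, and 7 N more with the ring on.
- lab_timer: Small flat white timer, 60 x 66 x 22 mm, loose on the worktop; leave it alone.
- ferrule_packet: Small flat packet, 50 x 70 x 14 mm, loose on the worktop; leave it alone.
- vial_4: Small vial, 12 mm diameter, 36 mm high, standing alone on the worktop beyond the carousel; leave it alone.
Mind the look-alikes: they are no part of the job. What is shaped like the pliers but yellow is not meant.

How it is judged (in metres and radians):
On the way, in this order (a step that is already met when the one before it is completed fails the run):
1. the pawl's nose rests in the rim notch (value of joint pawl below 0.05 rad), for 0.2 s.
2. the pliers carry the ring, spread, clear of the worktop (height (world z) of ring above 0.03 m and distance between ring_eye_l and ring_eye_r above 0.026 m and contact force between pliers and ring above 1 N), for 0.2 s.
At the end, for the whole second after the job is handed in: Pawl within 0.06 rad of shut; ring spread (eyes over 26 mm apart) on the squeezed pliers' pins, around the spindle (5 mm), its middle within 3 mm of the groove's, level (0.17 rad), at rest, not leaning on the carousel (under 3 N); fingers hold the pliers (over 8 N) (value of joint pawl below 0.06 rad and distance between ring_eye_l and ring_eye_r above 0.026 m and horizontal distance between ring and groove below 0.005 m and z of ring in the frame of groove between -0.005 and 0.001 m and angle between ring's own z axis and vertical below 0.17 rad and contact force between pliers and ring above 1 N and contact force between the fingers and pliers above 8 N and contact force between ring and carousel below 3 N and contact force between pliers and carousel below 1 N and linear speed of ring below 0.02 m/s); the arm keeps its last pose, push and grip.
It fails at once if the timer is disturbed (distance of lab_timer from where it was at the start of the episode above 0.02 m).
It fails at once if the packet is disturbed (distance of ferrule_packet from where it was at the start of the episode above 0.02 m).
It fails at once if the loose vial is disturbed (distance of vial_4 from where it was at the start of the episode above 0.02 m or angle between vial_4's own z axis and vertical above 0.5 rad).
It also fails if it takes over 72 s, if anything falls off the work surface, if the arm or the gripper's body presses on something with over 40 N, if the wrist force passes 120 N, or if a joint passes its speed limit or range.

ROBOT

A 7-joint arm with a two-finger parallel gripper is mounted at the origin on a cart in front of the work surface, level with it; the furniture and walls round the work are solid. World frame = base frame: x ahead of the robot, y to its left, z up, the work surface at z = 0. Lengths are in m, angles in degrees, forces in N, time in s.
With the tool pointing down it reaches from about 0.4 to 0.85 m from the base axis. Payload 4.5 kg.
Tool frame: the origin (TCP) lies on the centre line of the jaws, within the pads' length; the fingertips stand 17 mm ahead of it and the grasp point (between the pads) lies 2 mm behind it; z points along the fingers, y is the line along which they close (so a half turn about z gives the same grasp; the last joint's range is limited). The gripper opens to 85 mm and grips with 20 to 120 N. Pads are 22 mm wide; open, the fingers measure 114 mm over their backs; the gripper's body (76 mm by 85 mm) begins 54 mm behind the grasp point. The pads swing forward as they close: fully open they stand 13 mm farther back than shut.
Start: joints at [65.993, 39.483, -11.15, 89.685, 9.013, 51.709, -12.324], TCP at [0.273, -0.562, 0.248] pointing down, gripper open.
Joint ranges: [-172.22, 172.22], [-26.19, 119.32], [-84.43, 86.54], [7.71, 146.69], [-57.33, 237.33], [2.42, 119.75], [-152.13, 152.13]. Speed limits (degrees/s): [147.25, 147.25, 180, 180, 180, 180, 180].

INTERFACE

Orientations are given as [roll, pitch, yaw] about the fixed x, y, z axes, in that order (R = Rz(yaw) Ry(pitch) Rx(roll)).
In Python, from workcell import bot, planner, monitor, read_camera, camera_model gives the robot as it stands. Calls block until the motion is done:
- bot.reach(position, orientation): joint-space move of the TCP to a pose.
- bot.servo_line(position, rot=None, vel=0.15): straight line of the TCP; rot=None keeps the orientation; vel is the mean speed in m/s.
- bot.movej(angles): joint-space move.
- bot.gripper_to(opening): finger opening in m; the grip force is fixed at half the most; returns when the fingers have stopped.
- bot.wait(seconds).
- planner.ik(position, orientation): joint angles nearest the present ones, or None.
- monitor.sense(): the state.
- read_camera(name): name is "scene" or "top"; returns (picture, depth): 384x512x3 uint8, red, green, blue; 384x512 float32, m along the optical axis (not along the pixel's ray), 0 where there is no reading.
- camera_model(name): a dict with "fx", "fy", "cx", "cy" (pixels), "k1" (the pictures are not rectified: a ray, as slopes to the right and down, at radius r is drawn at 1 + k1 r^2 times it, then the intrinsics apply), "camera_from_world" (4x4, takes a point from world to camera coordinates). Camera axes: x right, y up, looking along -z (the intrinsics and any distortion apply to the point x, -y, -z); pixel columns grow to the right and rows downward; lengths in m; the calibration is good to about 2 mm. A picture is of the moment at which its call begins. camera_model takes no time and is no camera call.
A pose or a line that the arm cannot do raises bot.PlanningError and nothing moves.
- bot.sign_off(): hands the job in; it is judged then, once.
The state is a dict: "time": time; "q": joint angles; "joint_vel": joint speeds; "effort": joint torques, N m; "tool_pos": TCP position; "orientation": TCP orientation; "contact_force": force on the tool from outside, world axes, zero at the start; "torque": the same for the moment, N m; "grip_width": finger opening in m; "grasp_force": force on a finger pad.
Only numpy, scipy, OpenCV 4.12 (cv2) and the standard library are available. Lean on these libraries where they do the work, as an engineer would, in place of code of your own. Each camera call takes 0.05 s, during which the arm holds its last target. There are 200 camera calls.

## Working session

There is one attempt and no reset: what is moved stays moved. The work goes in short steps, each a Python script; the robot and the scene stay as the last script left them, time stands still between calls to the robot, and variables do not carry over. Pictures are saved under pics/ and viewed, at most 10 in all, crops included, and the job is handed in when it is done.

```bash
mkdir -p pics; cat > h.py <<'E'
import numpy as np, cv2
from workcell import bot, planner, monitor, read_camera, camera_model
def save(name,fn,crop=None,scale=1):
    p,d=read_camera(name)
    np.savez('/tmp/'+name,p=p,d=d)
    if crop: p=p[crop[1]:crop[3],crop[0]:crop[2]]
    p=cv2.resize(p,None,fx=scale,fy=scale,interpolation=cv2.INTER_CUBIC)
    cv2.imwrite('pics/'+fn,p[:,:,::-1])
def ray(m,uv):
    uv=np.atleast_2d(np.float64(uv))
    K=np.array([[m['fx'],0,m['cx']],[0,m['fy'],m['cy']],[0,0,1.]])
    s=cv2.undistortPoints(uv.reshape(-1,1,2),K,np.array([m['k1'],0,0,0.])).reshape(-1,2)
    T=np.array(m['camera_from_world']);R=T[:3,:3];c=-R.T@T[:3,3]
    return c,np.c_[s[:,0],-s[:,1],-np.ones(len(s))]@R
def onplane(name,uv,z):
    c,d=ray(camera_model(name),uv)
    return c+d*((z-c[2])/d[:,2])[:,None]
def proj(name,P):
    m=camera_model(name);T=np.array(m['camera_from_world'])
    q=np.atleast_2d(P)@T[:3,:3].T+T[:3,3]
    s=np.c_[q[:,0],-q[:,1]]/(-q[:,2:]);r2=(s**2).sum(1,keepdims=True);s=s*(1+m['k1']*r2)
    return s*[m['fx'],m['fy']]+[m['cx'],m['cy']]
def cloud(name):
    """world points HxWx3 from stored depth"""
    f=np.load('/tmp/'+name+'.npz');p,d=f['p'],f['d']
    v,u=np.mgrid[:384,:512];c,r=ray(camera_model(name),np.c_[u.ravel(),v.ravel()])
    return p,(c+r*d.reshape(-1,1)).reshape(384,512,3)
E
python3 - <<'E'
from h import *
for n in('scene','top'):
    save(n,n+'1.png',scale=1.5); m=camera_model(n); print(n,m['fx'],m['k1'],ray(m,[[256,192]]))
s=monitor.sense();print(s['time'],s['grip_width'],s['contact_force'])
E
```

```text
scene 447.5829241934697 -0.09130311760826208 (array([-0.22668488,  0.65406084,  0.87732162]), array([[ 0.61728705, -0.45931737, -0.63877766]]))
top 376.93447271154974 -0.0009251649475917323 (array([0.44561513, 0.05329817, 1.07379476]), array([[ 0.10606374,  0.00884837, -0.9944502 ]]))
0.1 0.08525575739101099 [ 0.10435571  0.5961371  -1.00235484]
```

View pics/scene1.png

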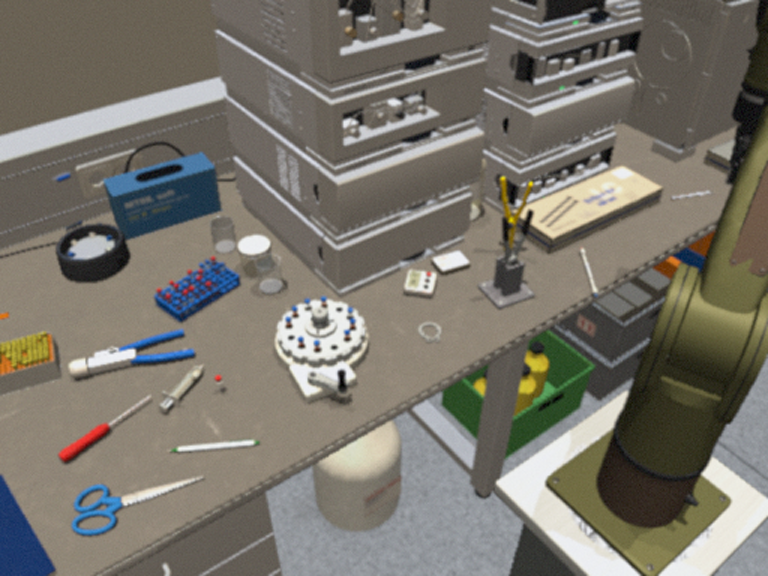

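View pics/top1.png

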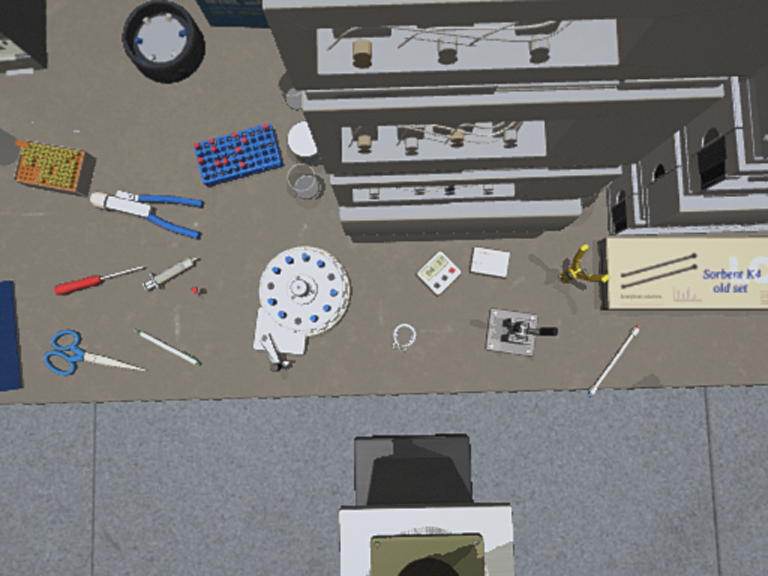

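The black pliers in the grey cradle (top 768-px image at 513,332; scene 508,275) fit the description. The yellow ones (top 582,262) are the look-alike. The carousel is at top (302,288), the pawl knob near (282,365) and the ring at (404,336). Next I'll take an enlarged crop.

```bash
python3 - <<'E'
from h import *
t=np.load('/tmp/top.npz')['p'];s=np.load('/tmp/scene.npz')['p']
def c(p,u,v,w,h,f): return cv2.resize(p[v:v+h,u:u+w],(w*f,h*f),interpolation=cv2.INTER_CUBIC)
a=np.hstack([c(t,160,158,80,94,4),c(t,245,200,50,47*2,4)[:, :200],c(t,318,200,70,94,4)])[:376]
b=np.hstack([c(s,180,190,70,80,4)[:220],c(s,270,205,35,55,4),c(s,310,110,60,110,2)[:220]])
b=np.hstack([b,np.zeros((220,a.shape[1]-b.shape[1],3),np.uint8)]) if b.shape[1]<a.shape[1] else b[:,:a.shape[1]]
o=np.vstack([a,b]);print(o.shape);cv2.imwrite('pics/crop1.png',o[:,:,::-1])
p,C=cloud('top')
for n,(u,v) in dict(spindle=(201,192),knob=(188,243),ringc=(269,224),cr=(342,221),ringedge=(269,217),handle=(365,221)).items(): print(n,C[v,u].round(3))
p,C=cloud('scene')
print('scene handle/spindle',C[148,333:352:3].round(3).tolist(),C[209,213].round(3))
E
```

```text
(596, 800, 3)
spindle [0.555 0.208 0.084]
knob [0.421 0.253 0.037]
ringc [ 0.468  0.028 -0.002]
cr [ 0.469 -0.162  0.074]
ringedge [0.488 0.028 0.001]
handle [ 0.465 -0.195  0.174]
scene handle/spindle [[0.661, -0.342, -0.003], [0.469, -0.138, 0.183], [0.568, -0.265, 0.079], [0.56, -0.271, 0.081], [0.606, -0.341, 0.028], [0.593, -0.341, 0.035], [0.461, -0.193, 0.166]] [0.552 0.217 0.082]
```

View pics/crop1.png

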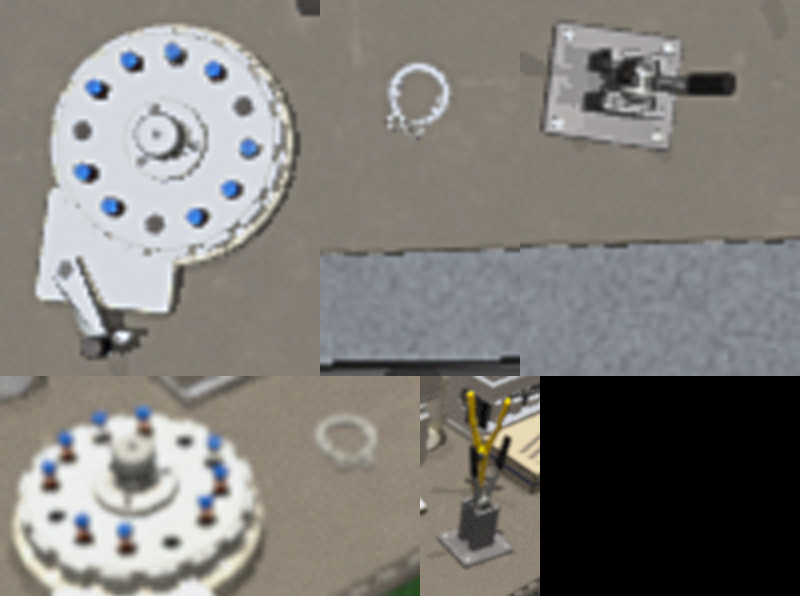

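Crop: spindle top is at crop (155,135). The pawl hinge post is at (65,268) with the arm swung out to its black knob at (95,345). The ring is at (418,93) with its eyes at lower left (393,128) and (417,130). The black pliers stand in the grey cradle. Now the mask measurements.

```bash
cat > meas.py <<'E'
from h import *
p,C=cloud('top'); p=p.astype(int); g=p.sum(2)/3; sat=p.max(2)-p.min(2)
def reg(u0,v0,u1,v1):
    m=np.zeros((384,512),bool);m[v0:v1,u0:u1]=1;return m
def cen(m): v,u=np.nonzero(m);return np.array([u.mean(),v.mean()]),len(u)
def circ(m,name,z):
    c=max(cv2.findContours(m.astype(np.uint8),0,1)[0],key=cv2.contourArea)
    P=onplane(name,cv2.convexHull(c).reshape(-1,2),z)[:,:2]
    A=np.c_[2*P,np.ones(len(P))];x=np.linalg.lstsq(A,(P**2).sum(1),rcond=None)[0]
    return x[:2],np.sqrt(x[2]+x[0]**2+x[1]**2)
Z=C[:,:,2]
m=reg(190,180,212,204)&(Z>.078)&(Z<.092); c,n=cen(m); print('spindle px',c,n,onplane('top',c,.0845)[0], circ(m,'top',.0845))
m=reg(170,160,236,226)&(Z>.040)&(Z<.052); print('rack',circ(m,'top',.046))
m=reg(165,218,200,256)&(g<70)&(sat<40)&(Z>.03); c,n=cen(m); print('knob px',c,n,onplane('top',c,.075)[0],Z[m].max())
m=reg(170,218,182,232)&(Z>.038)&(Z<.05); c,n=cen(m); print('hinge',c,n,onplane('top',c,.043)[0])
m=reg(255,208,285,242)&(g>np.median(g[208:242,255:285])+35)
c=cv2.findContours(m.astype(np.uint8),0,1)[0]; print('ring n',m.sum(), circ(m,'top',.004), cen(m))
for v in range(212,238): print(''.join('#' if x else '.' for x in m[v,255:285]))
m=reg(318,195,368,245)&(g>95)&(sat<20)&(abs(Z-.006)<.006)
h=cv2.minAreaRect(np.argwhere(m)[:,::-1].astype(np.float32));print('plate',h,m.sum())
B=onplane('top',cv2.boxPoints(h),.005);print(B.round(4).tolist(),B.mean(0),np.median(Z[m]),[np.linalg.norm(B[i]-B[i-1]) for i in range(4)])
m=reg(310,195,380,245)&(Z>.12);c,n=cen(m);print('handles',n,C[m].min(0),C[m].max(0))
for k in (1,-1):
    mm=m&((C[:,:,1]+.165)*k>0); print(mm.sum(),C[mm].mean(0) if mm.any() else 0,C[mm].min(0),C[mm].max(0))
E
python3 meas.py
```

```text
spindle px [198.92079208 191.15841584] 101 [0.55781232 0.21307914 0.0845    ] (array([0.55779728, 0.21317798]), np.float64(0.014657242934204862))
rack (array([0.55779936, 0.21320233]), np.float64(0.07924422014661689))
knob px [186.15789474 243.10526316] 19 [0.42191123 0.25036605 0.075     ] 0.07684570200661234
hinge [176.78947368 226.50877193] 57 [0.46697453 0.28190416 0.043     ]
ring n 78 (array([0.46879737, 0.02902085]), np.float64(0.02211433480842092)) (array([269.1025641 , 223.17948718]), 78)
..............................
..............................
..............................
..............................
............######............
..........#########...........
.........###......###.........
........##.........##.........
........##..........##........
........#...........##........
.......###...........#........
.......###...........#........
.......##..........###........
........#..........###........
........##..........##........
........##........###.........
........##........##..........
.......#..#.....####..........
..........#..#####............
.......#
[... 166 characters left out ...]
...........
..............................
plate ((342.5, 219.5), (49.0, 49.0), 90.0) 1152
[[0.5459, -0.113, 0.005], [0.5418, -0.2514, 0.005], [0.4041, -0.2439, 0.005], [0.4078, -0.1071, 0.005]] [ 0.4748719  -0.17884777  0.005     ] 0.003719979739080781 [np.float64(0.1382396276524942), np.float64(0.13847337349096212), np.float64(0.1379547936585846), np.float64(0.13686067874095753)]
handles 137 [ 0.44561513 -0.20623622  0.1200579 ] [0.48233506 0.05329817 1.07379476]
42 [ 0.46483533 -0.07865042  0.47870757] [ 0.44561513 -0.1583043   0.13964044] [0.48233506 0.05329817 1.07379476]
95 [ 0.4665883  -0.19356267  0.16072125] [ 0.45958091 -0.20623622  0.1200579 ] [ 0.47326348 -0.17529566  0.1910412 ]
```

```bash
cat > meas2.py <<'E'
from h import *
for name,z in (('top',.004),('scene',.004)):
    p,C=cloud(name); g=p.astype(float).mean(2); v,u=np.mgrid[:384,:512]
    P=onplane(name,np.c_[u.ravel(),v.ravel()],.0035).reshape(384,512,3)
    c=np.array([.4688,.029])
    for it in range(4):
        d=P[:,:,:2]-c; r=np.hypot(d[:,:,0],d[:,:,1])
        bg=np.median(g[(r>.035)&(r<.05)])
        w=np.clip(g-bg-12,0,50)*(r<.026)*(r>.012)   # ring body
        pts=P[:,:,:2][w>15]; A=np.c_[2*pts,np.ones(len(pts))]; x=np.linalg.lstsq(A,(pts**2).sum(1),rcond=None)[0]
        c=x[:2]
    d=P[:,:,:2]-c; r=np.hypot(d[:,:,0],d[:,:,1])
    w=np.clip(g-bg-8,0,50)*(r>.0235)*(r<.034)
    e=(w[:,:,None]*d).sum((0,1))/w.sum(); print(name,'ring c',c,'R',np.sqrt(x[2]+c@c),'lug dir',np.degrees(np.arctan2(*e[::-1])),'at',e,np.linalg.norm(e))
    i=np.argwhere(w>12); print([(round(np.degrees(np.arctan2(d[a,b,1],d[a,b,0]))%360),round(r[a,b]*1e3),round(w[a,b])) for a,b in i])
    Z=C[:,:,2]; near=(abs(C[:,:,0]-.468)<.05)&(abs(C[:,:,1]+.163)<.06)&(Z>-.01)
    for lo,hi in((.175,.2),(.15,.175),(.135,.15),(.09,.13),(.02,.085)):
        m=near&(Z>lo)&(Z<hi)&(g<400)
        for k in(1,-1):
            mm=m&((C[:,:,1]+.163)*k>0)
            if mm.sum()>1: print(name,lo,k,mm.sum(),'mean',C[mm].mean(0).round(4),'min',C[mm].min(0).round(4),'max',C[mm].max(0).round(4))
    if name=='top':
        m=(near&(Z<.012)&(g>bg+15)&(abs(u-342)<40)).astype(np.uint8)
        m=cv2.morphologyEx(m,cv2.MORPH_CLOSE,np.ones((9,9)));k=max(cv2.findContours(m,0,1)[0],key=cv2.contourArea)
        Q=onplane(name,k.reshape(-1,2),.006)[:,:2].astype(np.float32); print('plate',cv2.minAreaRect(Q*1000))
    m=(abs(C[:,:,0]-.425)<.035)&(abs(C[:,:,1]-.25)<.035)&(Z>.048)&(Z<.085); print('knob',m.sum(),C[m].mean(0),C[m].min(0),C[m].max(0))
E
python3 meas2.py
```

```text
top ring c [0.46922324 0.02846424] R 0.01963755442639153 lug dir 153.94350648966747 at [-0.01824102  0.00891902] 0.02030477222052102
[(127, 25, 50), (131, 27, 23), (135, 29, 50), (150, 24, 41), (159, 26, 22), (178, 24, 14), (185, 24, 47), (178, 27, 28), (184, 27, 15)]
top 0.175 1 21 mean [ 0.4754 -0.1439  0.1883] min [ 0.4685 -0.1478  0.1797] max [ 0.4823 -0.1399  0.193 ]
top 0.175 -1 33 mean [ 0.4654 -0.2001  0.1851] min [ 0.4596 -0.2062  0.1765] max [ 0.4717 -0.1955  0.191 ]
top 0.15 1 5 mean [ 0.4718 -0.1446  0.1665] min [ 0.4686 -0.1485  0.158 ] max [ 0.4764 -0.1419  0.1719]
top 0.15 -1 29 mean [ 0.4666 -0.194   0.1632] min [ 0.4602 -0.1982  0.1518] max [ 0.4728 -0.1905  0.1736]
top 0.135 1 2 mean [ 0.4706 -0.1525  0.1434] min [ 0.4694 -0.1583  0.1396] max [ 0.4718 -0.1468  0.1471]
top 0.135 -1 15 mean [ 0.4674 -0.1905  0.1422] min [ 0.4608 -0.1936  0.1351] max [ 0.4733 -0.1873  0.1489]
top 0.09 -1 63 mean [ 0.4686 -0.1765  0.1043] min [ 0.4575 -0.1881  0.09  ] max [ 0.4808 -0.1634  0.1296]
top 0.02 1 84 mean [ 0.4715 -0.1561  0.0621] min [ 0.4528 -0.1627  0.022 ] max [ 0.493  -0
[... 1019 characters left out ...]
-0.1518  0.1366] max [ 0.4712 -0.1419  0.1493]
scene 0.135 -1 20 mean [ 0.4624 -0.1893  0.1427] min [ 0.4568 -0.1938  0.1366] max [ 0.4691 -0.1846  0.1477]
scene 0.09 1 27 mean [ 0.4676 -0.1571  0.1111] min [ 0.461  -0.1629  0.09  ] max [ 0.4747 -0.1522  0.1273]
scene 0.09 -1 76 mean [ 0.4644 -0.1769  0.109 ] min [ 0.4538 -0.1939  0.09  ] max [ 0.4744 -0.1632  0.129 ]
scene 0.02 1 187 mean [ 0.4648 -0.1557  0.0529] min [ 0.4462 -0.163   0.0202] max [ 0.4923 -0.1472  0.0841]
scene 0.02 -1 148 mean [ 0.4547 -0.1734  0.0565] min [ 0.4432 -0.1894  0.0206] max [ 0.4877 -0.163   0.0838]
knob 53 [0.41260226 0.26214004 0.06543802] [0.40529305 0.25567314 0.04816356] [0.42026589 0.26741472 0.08099023]
```

```bash
python3 - <<'E'
from h import *
o=[]
for n,(u,v) in(('top',(254,208)),('scene',(270,205))):
    p=np.load(f'/tmp/{n}.npz')['p'];f=13
    k=cv2.resize(p[v:v+34,u:u+30],None,fx=f,fy=f,interpolation=cv2.INTER_CUBIC)
    for yaw,col in((-25,(255,0,0)),):
        a=np.radians(yaw);R=np.array([[np.cos(a),-np.sin(a)],[np.sin(a),np.cos(a)]])
        P=np.array([[0,0],[-24,7],[-24,-7]])/1e3@R.T+[.4687,.0287]
        q=proj(n,np.c_[P,np.full(3,.003)]);print(n,q)
        for x in q: cv2.circle(k,tuple(int(t) for t in (x-[u,v]+.5)*f),3,col,-1)
    o.append(k)
cv2.imwrite('pics/ring.png',np.hstack(o)[:,:,::-1])
from scipy.spatial.transform import Rotation as R
for pos,yaw in(((.40,.27,.075),-65),((.40,.27,.075),115),((.46,.205,.075),-6),((.46,.205,.075),174),((.47,-.1725,.167),-10),((.47,-.1725,.167),170),((.447,.04,.17),-25),((.534,.216,.235),-25),((.534,.216,.235),-5)):
    q=planner.ik(pos,[180,0,yaw]);print(pos,yaw,None if q is None else np.round(q))
E
```

```text
top [[268.94207432 223.61998864]
 [263.32133663 230.43676054]
 [267.87091992 232.41245654]]
scene [[286.0700058  219.63892831]
 [285.74879904 225.71419932]
 [290.57020837 225.06052198]]
(0.4, 0.27, 0.075) -65 [ -2.  67. -72. 120.  77.  64.  90.]
(0.4, 0.27, 0.075) 115 [-42.  47.   4. 122. -16.  11.   2.]
(0.46, 0.205, 0.075) -6 [-36.  49.  11. 118. -31.  16. -95.]
(0.46, 0.205, 0.075) 174 [-16.  49. -22. 117.  47.  23.   8.]
(0.47, -0.1725, 0.167) -10 [ 14.  38.   2. 116.  -2.  26. -83.]
(0.47, -0.1725, 0.167) 170 [ 40.  43. -42. 115.  45.  40.  50.]
(0.447, 0.04, 0.17) -25 [ -17.   35.    9.  124.  -14.   21. -111.]
(0.534, 0.216, 0.235) -25 [ -33.   37.   10.  100.   -9.   44. -133.]
(0.534, 0.216, 0.235) -5 [ -29.   37.    4.  100.   -4.   44. -118.]
```

View pics/ring.png

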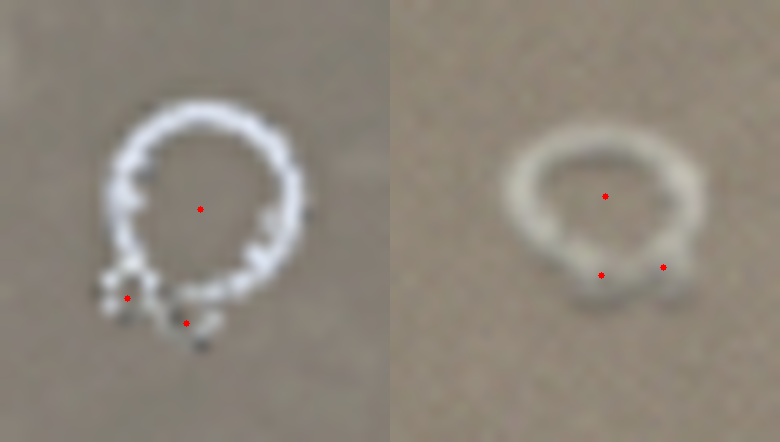

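Overlay: in the top view the predicted eyes (127,298) and (187,323) fall on the two lug discs, and the scene view agrees to about 1 px. So the ring is at (0.4687, 0.0287) with yaw about -25°. Next I'll shut the pawl by pushing the knob with closed fingers along its arc.

```bash
cat > pawl.py <<'E'
from h import *
H=np.array([.4684,.2808]);
def tcp(th,off=.0195,z=.075,r=.058):
    a=np.radians(th);u=np.array([np.cos(a),np.sin(a)]);t=np.array([-u[1],u[0]])
    return [*(H+r*u-off*t),z]
yaw=lambda th: th+90+180
f0=None
bot.gripper_to(0.0)
for p,y in(((.40,-.30,.30),115),((.42,.0,.30),115),((*tcp(-158,.035)[:2],.25),yaw(-158))): bot.reach(list(p),[180,0,y])
bot.servo_line(tcp(-158,.035),vel=.2)
bot.wait(.2);f0=np.array(monitor.sense()['contact_force']);print('f0',f0,monitor.sense()['time'])
th=-158
while th<-92:
    th+=6 if th<-110 else 1.5
    bot.servo_line(tcp(th),rot=[180,0,yaw(th)],vel=.08)
    s=monitor.sense();f=np.array(s['contact_force'])-f0;print(th,f.round(1),round(s['time'],2))
    if np.linalg.norm(f[:2])>8: break
bot.wait(.3)
save('top','pawl.png',(160,158,240,252),5)
p,C=cloud('top')
E
python3 pawl.py
```

```text
f0 [-0.43004794  0.25365949  0.34022191] 5.5167
-152 [ 0.6 -0.3  0.2] 5.94
-146 [-0.2  0.3 -0.8] 6.2
-140 [-0.6  0.6 -0. ] 6.46
-134 [ 0.3 -0.5 -0.4] 6.72
-128 [-0.   0.3  0.2] 6.97
-122 [ 0.4  0.8 -0.6] 7.23
-116 [ 0.4 -0.9 -0.6] 7.49
-110 [-0.1  0.5 -0.8] 7.75
-108.5 [-0.  -0.3  0. ] 8.0
-107.0 [-0.8 -0.3 -1.3] 8.25
-105.5 [-0.1  0.3 -0.7] 8.5
-104.0 [ 0.2  0.3 -0.2] 8.75
-102.5 [ 0.2  0.5 -0. ] 9.0
-101.0 [ 0.2 -1.  -1. ] 9.25
-99.5 [-0.1  0.3 -0.4] 9.5
-98.0 [ 0.  -0.3 -0.5] 9.75
-96.5 [-0.9 -1.1 -1.2] 10.0
-95.0 [-4.2  0.7  1.2] 10.25
-93.5 [-7.1  1.6  2.5] 10.5
-92.0 [-9.5  1.1  3.3] 10.75
```

View pics/pawl.png

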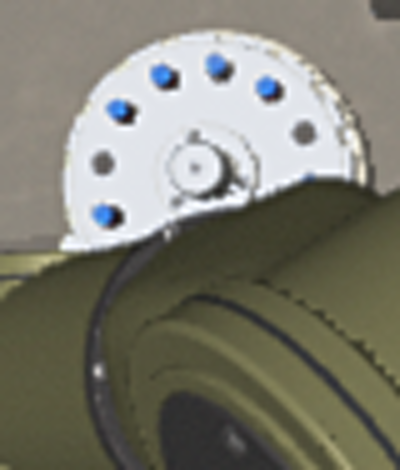

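The arm hides the pawl in this view. The force rise at -95°, where the stop was predicted (-96°), shows the pawl is shut. I'll retreat and take the pliers, and confirm the pawl from above once the arm is clear.

```bash
python3 - <<'E'
from h import *
from pawl_t import *
E
cat > pl.py <<'E'
from h import *
s=monitor.sense();p=np.array(s['tool_pos'])
bot.servo_line([p[0]-.02,p[1],p[2]],vel=.1)
bot.servo_line([p[0]-.02,p[1],.26],vel=.25)
bot.gripper_to(.085)
bot.reach([.42,.0,.30],[180,0,170])
bot.reach([.4703,-.1725,.28],[180,0,170])
save('top','p2.png'); P,C=cloud('top')
m=(abs(C[:,:,0]-.46)<.04)&(abs(C[:,:,1]-.23)<.06)&(C[:,:,2]>.06)&(C[:,:,2]<.085)&(P.astype(int).sum(2)<240)
print('knob',m.sum(),C[m].mean(0))
bot.servo_line([.4703,-.1725,.167],vel=.12)
bot.wait(.2);a=monitor.sense();print(a['contact_force'],a['grip_width'],a['tool_pos'])
bot.gripper_to(.061)
b=monitor.sense();print(b['time'],b['contact_force'],b['grip_width'],b['grasp_force'],b['tool_pos'])
save('scene','grip.png',(280,70,400,190),5)
E
python3 pl.py
```

```text
knob 4 [0.46219496 0.22143434 0.07690469]
[-1.23546273  0.05301192 -0.4188828 ] 0.08490060670541782 [ 0.47062569 -0.17260564  0.16753852]
16.525 [-0.73401433 -1.30789347  9.66997508] 0.06118289389064155 9.084629290737212 [ 0.47142731 -0.17275546  0.16830544]Traceback (most recent call last):
  File "<stdin>", line 2, in <module>
ModuleNotFoundError: No module named 'pawl_t'
```

View pics/grip.png

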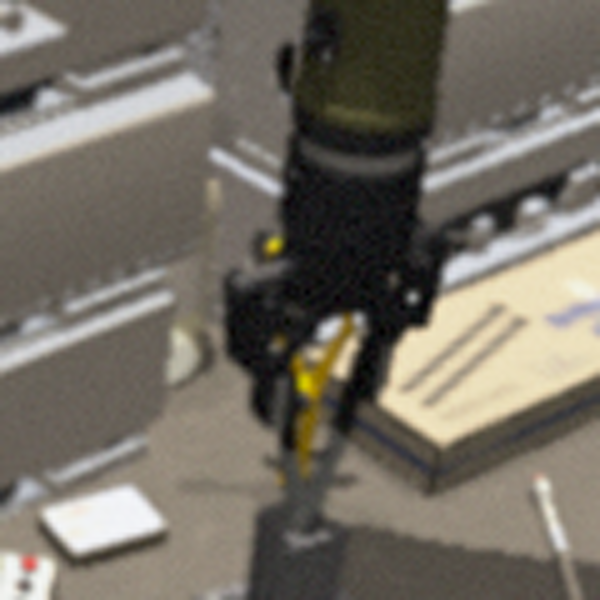

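The picture shows the fingers on either side of the handles. The knob measures (0.462, 0.221) against the predicted shut position (0.4625, 0.223), so the pawl is shut. Now lift and move to above the ring.

```bash
python3 - <<'E'
from h import *
p=np.array(monitor.sense()['tool_pos'])
bot.servo_line([.4703,-.1725,.200],vel=.06)
bot.servo_line([.4703,-.1725,.265],vel=.15)
s=monitor.sense();print(s['contact_force'],s['grasp_force'],s['grip_width'])
a=np.radians(-25);T=np.array([.4687,.0287])+.024*np.array([-np.cos(a),-np.sin(a)]);print(T)
bot.reach([.44,-.06,.265],[180,0,160])
bot.reach([*T,.215],[180,0,155])
bot.wait(.2);s=monitor.sense();print(s['time'],s['contact_force'],s['grasp_force'],s['grip_width'],s['tool_pos'],s['orientation'])
p,d=read_camera('scene');np.savez('/tmp/scene',p=p,d=d)
q=proj('scene',[[*T,.058]])[0];print(q,proj('scene',[[*T,.21]]));u,v=(q-[30,35]).astype(int)
a1=cv2.resize(p[v-40:v+60,u-10:u+70],None,fx=5,fy=5,interpolation=cv2.INTER_CUBIC)
p2,d2=read_camera('top');np.savez('/tmp/top',p=p2,d=d2)
q=proj('top',[[*T,.0]])[0];u,v=(q-[40,50]).astype(int);a2=cv2.resize(p2[v:v+100,u:u+80],None,fx=5,fy=5,interpolation=cv2.INTER_CUBIC)
cv2.imwrite('pics/above.png',np.hstack([a1,a2])[:,:,::-1])
E
```

```text
[ 0.01063112  0.20561508 -2.14244133] 7.040566303767264 0.06078620224602196
[0.44694861 0.03884284]
19.1167 [ 0.16442758 -0.67198155 -2.14371888] 7.045105341821909 0.06093865403663048 [0.44732987 0.03708061 0.21498868] [-1.79964729e+02  2.71313919e-02  1.54801052e+02]
[289.262695   210.87266315] [[292.62597169 166.01961657]]
```

View pics/above.png

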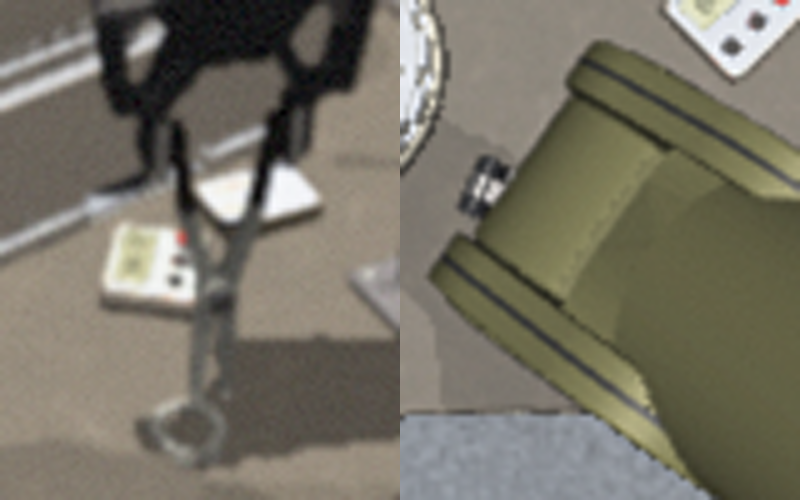

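The pliers hang in the fingers: scene crop shows the pivot at (218,297), the pins near (200,398) and (226,398), and the ring beyond at (185,425). I'll measure the pliers' real pose in the hand from depth.

```bash
cat > tips.py <<'E'
from h import *
def jaw(view='scene'):
    s=monitor.sense();t=np.array(s['tool_pos']);y=np.radians(s['orientation'][2])
    X=np.array([np.cos(y),np.sin(y)]);Y=np.array([np.sin(y),-np.cos(y)])
    p,C=cloud(view);d=C[:,:,:2]-t[:2];a=d@X;b=d@Y;Z=C[:,:,2]-t[2]
    print('tool',t.round(4),s['orientation'])
    m=(abs(a)<.02)&(abs(b)<.05)&(Z<-.02)&(Z>-.16)&(C[:,:,2]>.012)
    for lo in np.arange(-.16,-.02,.012):
        k=m&(Z>=lo)&(Z<lo+.012)
        if k.sum(): print(round(lo+.006,3),k.sum(),'x mean %.1f [%.1f %.1f]'%(1e3*a[k].mean(),1e3*a[k].min(),1e3*a[k].max()),'y mean %.1f [%.1f %.1f]'%(1e3*b[k].mean(),1e3*b[k].min(),1e3*b[k].max()))
    print('lowest',Z[m].min())
    return m
if __name__=='__main__':
    m=jaw();s=monitor.sense()
    c=camera_model('scene');t=np.array(s['tool_pos']);y=np.radians(s['orientation'][2])
    cc,_=ray(c,[[0,0]]);d=cc[:2]-t[:2];print('cam dir in tool x,y',d@[np.cos(y),np.sin(y)],d@[np.sin(y),-np.cos(y)])
E
python3 tips.py
```

```text
tool [0.4472 0.0376 0.2151] [-1.79985865e+02  2.86694310e-02  1.54852295e+02]
-0.154 14 x mean 16.4 [11.3 20.0] y mean 1.5 [-11.3 11.5]
-0.142 21 x mean 16.3 [12.6 19.2] y mean 1.3 [-10.3 12.1]
-0.13 21 x mean 15.1 [9.3 18.5] y mean 3.1 [-9.9 12.6]
-0.118 21 x mean 15.4 [12.0 18.7] y mean 1.5 [-9.1 12.8]
-0.106 28 x mean 14.8 [10.4 17.5] y mean 0.0 [-12.3 11.3]
-0.094 15 x mean 15.0 [7.6 19.3] y mean 5.4 [-10.0 11.4]
-0.082 28 x mean 14.5 [6.4 19.0] y mean 2.1 [-9.8 11.6]
-0.07 40 x mean 12.8 [7.3 18.3] y mean -0.2 [-13.9 14.1]
-0.058 39 x mean 11.4 [5.9 16.9] y mean -0.9 [-17.3 16.8]
-0.046 43 x mean 10.0 [3.3 14.6] y mean -1.3 [-20.0 20.2]
-0.034 35 x mean 10.5 [4.7 15.0] y mean 1.0 [-22.7 24.7]
-0.022 20 x mean 10.0 [1.6 15.6] y mean -0.3 [-21.9 24.4]
lowest -0.15465130369498742
cam dir in tool x,y 0.8719678473607562 0.2717012960301073
```

```bash
cat > tilt.py <<'E'
from h import *
def run(pr=True):
    s=monitor.sense();t=np.array(s['tool_pos']);y=np.radians(s['orientation'][2])
    X=np.array([np.cos(y),np.sin(y)]);Y=np.array([np.sin(y),-np.cos(y)])
    p,C=cloud('scene');d=C[:,:,:2]-t[:2];a=d@X*1e3;b=d@Y*1e3;Z=(C[:,:,2]-t[2])*1e3
    m=(abs(a)<40)&(abs(b)<58)&(Z<60)&(Z>-160)&(C[:,:,2]>.012)
    for lo in range(-160,30,12):
        k=m&(Z>=lo)&(Z<lo+12); inn=k&(abs(b)<30); out=k&(abs(b)>33)
        f=lambda q:(q.sum(),np.percentile(a[q],[10,50,90]).round(1).tolist(),'y',np.percentile(b[q],[2,98]).round(1).tolist()) if q.sum()>3 else None
        if pr: print(lo+6,'in',f(inn),'out',f(out))
run()
E
python3 tilt.py
```

```text
-154 in (np.int64(17), [14.6, 16.7, 20.9], 'y', [-11.1, 11.4]) out None
-142 in (np.int64(21), [14.1, 17.0, 18.3], 'y', [-10.1, 11.8]) out None
-130 in (np.int64(22), [11.3, 16.0, 17.7], 'y', [-9.5, 12.1]) out None
-118 in (np.int64(22), [13.1, 15.4, 18.6], 'y', [-9.1, 12.2]) out None
-106 in (np.int64(28), [12.9, 15.1, 16.5], 'y', [-11.6, 11.1]) out None
-94 in (np.int64(21), [12.2, 16.7, 23.7], 'y', [-9.4, 11.2]) out None
-82 in (np.int64(45), [10.9, 17.7, 24.0], 'y', [-8.9, 11.5]) out None
-70 in (np.int64(40), [9.9, 13.0, 15.0], 'y', [-12.3, 13.2]) out None
-58 in (np.int64(39), [8.1, 11.5, 14.0], 'y', [-16.5, 16.1]) out None
-46 in (np.int64(43), [6.3, 10.2, 13.2], 'y', [-19.2, 19.6]) out None
-34 in (np.int64(35), [7.1, 11.0, 13.1], 'y', [-20.8, 24.2]) out None
-22 in (np.int64(33), [6.4, 10.9, 13.9], 'y', [-23.9, 24.5]) out None
-10 in (np.int64(36), [5.8, 10.5, 12.6], 'y', [-25.0, 26.2]) out (np.int64(11), [5.4, 8.6, 12.2], 'y', [-42.4, 37.2])
2 in (np.int64(36), [5.1, 8.9, 12.5], 'y', [-27.6, 27.9]) out (np.int64(38), [5.3, 8.8, 12.3], 'y', [-44.6, 43.6])
14 in (np.int64(37), [1.6, 8.5, 10.3], 'y', [-29.2, 28.8]) out (np.int64(39), [2.1, 7.9, 11.4], 'y', [-43.6, 43.7])
26 in (np.int64(10), [2.5, 6.8, 12.1], 'y', [-29.0, 29.4]) out (np.int64(38), [6.3, 10.0, 13.9], 'y', [-47.6, 47.6])
```

Handles sit about 2 mm off the tool centre, but the tips are about 12 mm toward tool +X: the pliers are tilted about 4° about the pad line. I'll tilt the tool to compensate and re-measure.

```bash
cat >> h.py <<'E'
from scipy.spatial.transform import Rotation as Rt
def ori(yaw,tilt):
    """tool down at yaw, tilted about tool y so that a downward vector moves to -toolX by tilt deg"""
    y=np.radians(yaw);Y=np.array([np.sin(y),-np.cos(y),0])
    X=np.array([np.cos(y),np.sin(y),0])
    R=Rt.from_rotvec(Y*np.radians(tilt))
    if R.apply([0,0,-1])@X>0: R=R.inv()
    return (R*Rt.from_euler('xyz',[180,0,yaw],degrees=True)).as_euler('xyz',degrees=True).tolist()
E
cat > tilt2.py <<'E'
from h import *
def fit(yaw,pr=False):
    p,d=read_camera('scene');np.savez('/tmp/scene',p=p,d=d)
    s=monitor.sense();t=np.array(s['tool_pos']);y=np.radians(yaw)
    X=np.array([np.cos(y),np.sin(y)]);Y=np.array([np.sin(y),-np.cos(y)])
    p,C=cloud('scene');dd=C[:,:,:2]-t[:2];a=dd@X*1e3;b=dd@Y*1e3;Z=(C[:,:,2]-t[2])*1e3
    m=(abs(a)<25)&(abs(b)<30)&(C[:,:,2]>.012)
    z=[];x=[]
    for lo in list(range(-154,-94,10))+list(range(-50,20,10)):
        k=m&(Z>=lo)&(Z<lo+10)
        if k.sum()>5: z.append(lo+5);x.append(np.median(a[k])-(3.75 if lo<-90 else 7))
    f=np.polyfit(z,x,1);r=np.array(x)-np.polyval(f,z);ok=abs(r)<3
    f=np.polyfit(np.array(z)[ok],np.array(x)[ok],1)
    k=m&(Z<-125)&(Z>-156);yy=np.percentile(b[k],[3,97])
    tx=f[0]*-157+f[1];ty=yy.mean()
    print('slope deg',np.degrees(np.arctan(f[0])).round(2),'tool',t.round(4),'tip x,y in tool mm',round(tx,1),round(ty,1),'yspan',yy.round(1),'n',ok.sum())
    w=t[:2]+X*tx/1e3+Y*ty/1e3;print('tip world',w.round(4))
    return w
if __name__=='__main__':
    p=np.array(monitor.sense()['tool_pos'])
    fit(155)
    bot.servo_line([*p[:2],.215],rot=ori(155,4),vel=.05); bot.wait(.3)
    w=fit(155); s=monitor.sense();print(s['time'],s['orientation'],s['grip_width'],s['grasp_force'])
E
python3 tilt2.py
```

```text
slope deg -3.18 tool [0.4472 0.0378 0.2152] tip x,y in tool mm 10.3 0.8 yspan [-10.1  11.8] n 13
tip world [0.4382 0.0429]
slope deg -1.32 tool [0.4474 0.0375 0.2149] tip x,y in tool mm 6.2 1.6 yspan [-9.1 12.4] n 13
tip world [0.4424 0.0416]
19.8667 [179.98727129   3.96489334 154.95542961] 0.061083662379648455 7.0431323535740376
```

```bash
cat > hov.py <<'E'
from h import *
from tilt2 import fit
T=np.array([.44695,.03884])
w=fit(155);p=np.array(monitor.sense()['tool_pos'])
c=p[:2]+T-w;print('cmd',c)
bot.servo_line([*c,.18],vel=.08);bot.wait(.2)
w=fit(155);c=c+(T-w)*.7
bot.servo_line([*c,.170],vel=.05);bot.wait(.2)
w=fit(155);s=monitor.sense();print('cmd',c,s['tool_pos'],s['contact_force'],s['time'])
p=np.load('/tmp/scene.npz')['p'];u,v=266,192;f=14
k=cv2.resize(p[v:v+42,u:u+50],None,fx=f,fy=f,interpolation=cv2.INTER_CUBIC)
a=np.radians(-25);R=np.array([[np.cos(a),-np.sin(a)],[np.sin(a),np.cos(a)]])
for x in proj('scene',np.c_[np.array([[-24,7],[-24,-7]])/1e3@R.T+[.4687,.0287],[.004,.004]]): cv2.circle(k,tuple(int(t) for t in (x-[u,v]+.5)*f),3,(255,0,0),-1)
cv2.imwrite('pics/hover.png',k[:,:,::-1])
E
python3 hov.py
```

```text
slope deg -1.05 tool [0.4473 0.0375 0.2149] tip x,y in tool mm 5.4 1.6 yspan [-9.3 12.5] n 13
tip world [0.4431 0.0412]
cmd [0.45115582 0.03508407]
slope deg -0.23 tool [0.4514 0.0352 0.1804] tip x,y in tool mm 2.8 1.3 yspan [-9.5 12.2] n 13
tip world [0.4494 0.0375]
slope deg -0.78 tool [0.4495 0.036  0.1702] tip x,y in tool mm 4.4 1.3 yspan [-9.7 12.3] n 13
tip world [0.4461 0.0391]
cmd [0.44941743 0.03600217] [0.44954347 0.03602179 0.17017122] [-0.18813861  0.45452875 -2.08544015] 21.3583
```

View pics/hover.png

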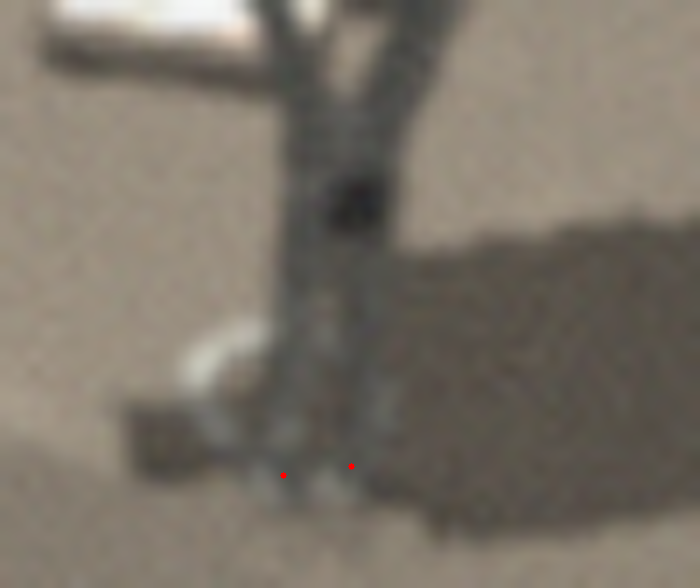

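```bash
python3 - <<'E'
from h import *
f=np.load('/tmp/scene.npz');g=f['p'].astype(int).mean(2);p,C=cloud('scene')
for v in range(214,231): print(v,g[v,280:298].astype(int), (C[v,280:298,2]*1e3).round().astype(int))
a=np.radians(-25);R=np.array([[np.cos(a),-np.sin(a)],[np.sin(a),np.cos(a)]])
e=np.array([[-24,7],[-24,-7]])/1e3@R.T+[.4687,.0287]
for z in(.004,.0125,.0163): print(z,proj('scene',np.c_[e,[z,z]]).round(1).tolist())
E
```

```text
214 [141 140 149 151 143 113  91  90  92  92  80  70  79  81  82  83  82  82] [-3 -1 -1 -2  2  0 51 51 53 -3  1 49 48 50  1 -2 -2 -4]
215 [147 157 167 174 161 121  95  85  95 100  82  77  77  78  81  80  80  79] [  0  -3   0   0   0   0  50  50  46   1   1  44 877  43  -3  -2   0   0]
216 [169 176 174 172 149 107  86  86  94  98  84  77  76  80  84  79  81  78] [-2  1  6  2  3 40 44 43 43  4  5 41 46 41 -1 -2  0 -1]
217 [190 181 149 136 114  87  82  87  86  86  83  76  77  82  80  78  84  81] [-2  1  1  0  2 35 41 41 40  2  4 39 38 38 -1  0  0 -1]
218 [188 156 128 117 105  80  83  90  85  78  76  73  82  79  79  81  79  82] [ 3  4 -1 -2 -1 33 33 37 34  0 -1 33 34 33  1  0 -2 -3]
219 [159 127 114 106  88  80  82  87  85  79  75  75  85  90  88  80  78  76] [ 4  2 -1 -3  0 31 35 33 -3  0  2 31 30 30 -1  2  0 -2]
220 [123 107  95  85  79  81  87  85  84  81  76  78  84  95  88  79  78  78] [ 3 -1 -4  0 -2 25 30 30 -2  0 -3 29 26 25 -3  1 -1 -3]
221 [109 107  94  84  80  87  89  87  77  78  71  78  89  95  84  81  80  82] [ 0 -3 -2 -4  0 25 24 24  1  2 -1 24 24  3 -2 -2 -3  0]
222 [101 1
[... 596 characters left out ...]
-1  0  4  3 -1  6  5 -1 -1 -2  2 -2 -2 -5 -1]
227 [119 122 123 118 117 115  98  93 107 114 113  99  81  74  76  74  77  79] [-2 -1 -4 -2  1 -1  2 -2  3 -2  4  0  1 -5  2  1 -2 -5]
228 [122 126 121 120 112 108 101  97 103 108 109  99  98 102  98  95  82  72] [ 0 -1  0  0 -2 -2  0  2 -4 -2 -2  0 -3 -3 -1 -2 -4 -1]
229 [125 121 126 118 118 115 113 113 110 113 115 112 114 119 125 118  94  77] [-1  0 -2  2 -2 -1  1 -1  1 -2 -2  2 -1 -4 -1 -3  4  1]
230 [124 121 124 120 125 126 121 120 117 113 114 111 118 127 127 125 110  95] [ 2 -2 -5 -2  1 -1 -2  0 -3 -3 -1 -3 -1 -3  1 -1  1  0]
0.004 [[285.8, 225.5], [290.6, 224.8]]
0.0125 [[285.9, 223.3], [290.8, 222.6]]
0.0163 [[286.0, 222.3], [290.8, 221.6]]
```

Depth puts the feet's front edges at (286,224) and (291.8,223). Feet over the eyes would be at about (286,223.9) and (290.8,223.2), so they are aligned to about 1 mm. I'll descend by force.

```bash
python3 - <<'E'
from h import *
c=np.array([.44942,.03600])+[.0002,.0005]
f0=np.mean([monitor.sense()['contact_force'] for _ in range(3)],0);z=.170
while z>.155:
    z-=.002 if z>.1635 else .0008
    bot.servo_line([*c,z],vel=.03)
    s=monitor.sense();f=np.array(s['contact_force'])-f0
    print(round(z,4),round(s['tool_pos'][2],4),f.round(1),round(s['grip_width'],4),round(s['grasp_force'],1))
    if f[2]>3.5: break
print(s['time'],np.array(s['torque']).round(2))
E
```

```text
0.168 0.1679 [-0.2 -0.6  0.1] 0.0613 7.0
0.166 0.1659 [ 0.1 -0.7 -0.7] 0.0612 7.0
0.164 0.1639 [ 1.2 -0.9  0.7] 0.0612 7.0
0.162 0.1619 [-0.2 -1.2  0.3] 0.0613 7.1
0.1612 0.1612 [-0.2 -0.5  0.7] 0.0607 7.0
0.1604 0.1604 [ 0.1  0.5 -0.4] 0.0616 7.0
0.1596 0.1597 [-0.2  0.4  1.6] 0.0609 7.2
0.1588 0.1594 [ 0.1 -1.   8.1] 0.0612 7.6
23.3583 [-0.05  0.08  0.02]
```

```bash
cat > sq.py <<'E'
from h import *
def sq(ws,c,f0=-2.1):
    for w in ws:
        bot.gripper_to(w)
        for _ in range(14):
            s=monitor.sense();f=s['contact_force'][2]-f0
            if f<6: break
            bot.servo_line([*c,np.array(s['tool_pos'])[2]+(.0003 if f<12 else .0008)],vel=.03)
        print(w,'w',round(s['grip_width'],4),'z',round(s['tool_pos'][2],4),'fz',round(f,1),'grip',round(s['grasp_force'],1),round(s['time'],2),flush=True)
E
python3 - <<'E'
from sq import *
sq([.058,.055,.052,.049],[.44962,.0365])
save('scene','sq1.png',(262,185,312,235),12)
E
```

```text
0.058 w 0.0584 z 0.1607 fz 0.3 grip 7.4 23.82
0.055 w 0.0554 z 0.1612 fz 2.2 grip 10.9 24.29
0.052 w 0.0522 z 0.162 fz 3.4 grip 11.5 24.76
0.049 w 0.0496 z 0.1628 fz 3.8 grip 12.0 25.23
```

View pics/sq1.png

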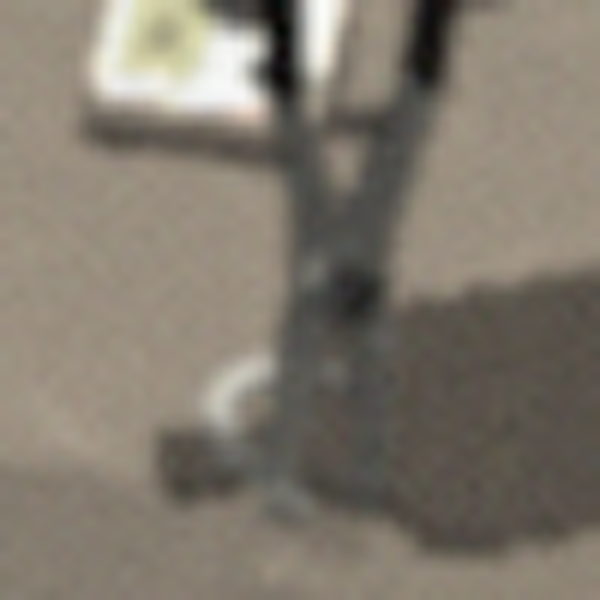

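The grip force jumped by about 3.5 N between 58 and 55 mm, which matches the ring's 4 N preload at the eyes. The picture shows the feet on the lugs at (285,500) and around (370,500). Both pins are in, so I'll continue squeezing to the stop.

```bash
python3 - <<'E'
from sq import *
c=[.44962,.0365]
sq([.046,.043,.040,.037,.034,.032,.030],c)
print(monitor.sense()['tool_pos'])
E
```

```text
0.046 w 0.046 z 0.1634 fz 2.9 grip 12.6 25.74
0.043 w 0.0433 z 0.164 fz 3.9 grip 13.2 26.21
0.04 w 0.04 z 0.1645 fz 2.8 grip 13.7 26.68
0.037 w 0.0373 z 0.165 fz 3.0 grip 14.4 27.14
0.034 w 0.0341 z 0.1652 fz 5.8 grip 15.9 27.36
0.032 w 0.0324 z 0.1657 fz 4.8 grip 15.8 27.82
0.03 w 0.0303 z 0.1657 fz 5.7 grip 17.2 28.04
[0.44958911 0.0365274  0.16572945]
```

```bash
python3 - <<'E'
from sq import *
c=[.44962,.0365]
sq([.028,.024],c)
s=monitor.sense();z=s['tool_pos'][2]
bot.servo_line([*c,z+.06],vel=.06);bot.wait(.3)
s=monitor.sense();print(s['time'],s['contact_force'],s['grip_width'],s['grasp_force'],s['tool_pos'])
p,d=read_camera('scene');np.savez('/tmp/scene',p=p,d=d)
k=cv2.resize(p[140:240,250:330],None,fx=6,fy=6,interpolation=cv2.INTER_CUBIC);cv2.imwrite('pics/lift.png',k[:,:,::-1])
E
```

```text
0.028 w 0.029 z 0.1659 fz 2.9 grip 51.4 28.51
0.024 w 0.0288 z 0.166 fz 2.0 grip 60.1 28.73
30.175 [-1.31390951  0.74578126 -2.70480856] 0.02881986909429412 59.84484851360321 [0.44953051 0.03652053 0.22581087]
```

View pics/lift.png

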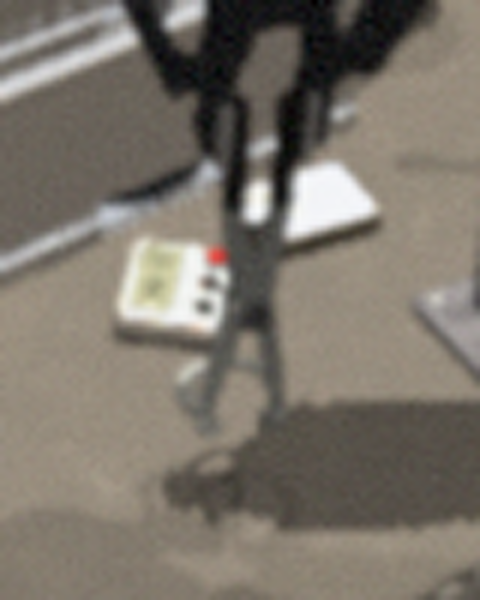

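The ring hangs from the spread pins: crop shows the arc at (200,370)-(260,360) with the lugs at (205,425) and (272,415). Grip is 60 N at the stop. I'll measure the ring in hand from the scene depth.

```bash
cat > ringm.py <<'E'
from h import *
def ringm(yaw=155,show=True):
    p,d=read_camera('scene');np.savez('/tmp/scene',p=p,d=d)
    s=monitor.sense();t=np.array(s['tool_pos']);y=np.radians(yaw)
    X=np.array([np.cos(y),np.sin(y)]);Y=np.array([np.sin(y),-np.cos(y)])
    p,C=cloud('scene');dd=C[:,:,:2]-t[:2];a=dd@X*1e3;b=dd@Y*1e3;Z=(C[:,:,2]-t[2])*1e3
    m=(a<30)&(a>-60)&(abs(b)<40)&(Z>-185)&(Z<-150)&(C[:,:,2]>.02)
    return m,a,b,Z,p
if __name__=='__main__':
    m,a,b,Z,p=ringm()
    v,u=np.nonzero(m)
    for r in range(v.min(),v.max()+1):
        k=m[r]; print(r,[(int(c),int(a[r,c]),int(b[r,c]),int(Z[r,c])) for c in np.nonzero(k)[0]])
E
python3 ringm.py; python3 - <<'E'
import sys;sys.path.insert(0,'.')
from tilt2 import fit
fit(155)
E
```

```text
200 [(284, -39, 5, -163), (289, -35, -7, -162), (290, -36, -11, -164), (291, -35, -14, -164), (292, -33, -16, -162)]
201 [(282, -37, 11, -165), (283, -31, 10, -160), (284, -37, 5, -165), (289, -32, -7, -164), (290, -36, -11, -167), (291, -30, -12, -163), (292, -28, -14, -162), (293, -30, -18, -163)]
202 [(281, -30, 16, -162), (282, -31, 13, -163), (283, -32, 9, -164), (292, -30, -15, -167), (293, -30, -18, -167)]
203 [(280, -29, 19, -164), (281, -30, 16, -165), (282, -29, 13, -165)]
204 [(279, -28, 22, -167), (280, -24, 20, -163), (281, -26, 16, -166)]
205 [(279, -19, 24, -162), (280, -18, 21, -162), (294, -14, -17, -165)]
206 [(279, -18, 24, -164), (280, -16, 22, -164), (281, -13, 20, -161), (282, -14, 17, -162)]
207 [(280, -13, 23, -164), (281, -10, 20, -162), (295, 3, -14, -155), (296, 8, -15, -152), (297, 10, -17, -150)]
208 [(281, -10, 20, -166), (282, -7, 18, -163), (283, 5, 19, -152), (285, 6, 14, -152), (294, 0, -13, -162), (295, 2, -14, -160), (296, 7, -16, -157), (297, 5, -19, -158)]
209 [(282, -4, 19, -165), (283, 6, 20, -154), (284, 5, 16, -156), (285, 8, 14, -154), (294, 0, -13, -167), (295, 0, -15, -166), (296, 6, -16, -160), (297, 8, -18, -159)]
210 [(283, 5, 19, -159), (284, 6, 17, -159), (285, 1, 12, -164), (286, 3, 10, -163), (294, 8, -10, -161), (297, 7, -19, -164)]
211 [(283, 7, 19, -161), (284, 11, 18, -158), (286, 7, 11, -162), (294, 8, -11, -166), (295, 10, -13, -164), (296, 12, -15, -162), (297, 6, -20, -168)]
212 [(283, 10, 20, -162), (284, 7, 17, -165), (285, 8, 14, -164), (286, 6, 10, -167)]
slope deg -0.36 tool [0.4496 0.0365 0.2259] tip x,y in tool mm 2.9 0.2 yspan [-18.9  19.3] n 12
tip world [0.4471 0.0379]
```

Ring is level (Z about -164 at both back and eyes), with its centre about 20.5 mm behind the tool centre. Moving to hover above the spindle.

```bash
cat > over.py <<'E'
from h import *
from ringm import ringm
bot.servo_line([.4496,.0365,.285],vel=.1)
bot.servo_line([.5389,.2212,.285],vel=.1)
bot.servo_line([.5389,.2212,.258],vel=.06);bot.wait(.3)
s=monitor.sense();print(s['time'],s['tool_pos'],s['orientation'],s['contact_force'],s['grasp_force'],s['grip_width'])
m,a,b,Z,p=ringm()
q=proj('scene',[[.5578,.2131,.0845]])[0];print('spindle px',q,proj('scene',[[.5578,.2131,.094]]))
u,v=(q-[30,30]).astype(int);k=cv2.resize(p[v:v+60,u:u+60],None,fx=10,fy=10,interpolation=cv2.INTER_CUBIC);cv2.imwrite('pics/over.png',k[:,:,::-1]);print(u,v)
p,C=cloud('scene');Zw=C[:,:,2]*1e3
for r in range(v+12,v+48): print(r,' '.join('%3d'%min(max(x,-9),199) for x in Zw[r,u+12:u+48]))
E
python3 over.py
```

```text
34.1667 [0.53903934 0.22128191 0.25830897] [179.97335218   4.02323239 154.99370501] [ 0.46484296 -0.45118088 -2.50421649] 59.84595537185669 0.0291386956519807
spindle px [212.89486378 206.47528237] [[212.70289094 203.794919  ]]
182 176
188   2   0   0  -2   1  -2  -1  -3   1   1  -4  -3  -2  -2   0 172 170 173 172 172 172 170 169  12  13  13  22  24  37  40  46  49  48  48  47  45
189  -1   1  -1  -1  -2  -2   0  -1  -5  -3  -2   0  -3  -2   0 166 168 171 171 170 170 169 169 165   6  13  11  18  25  40  42  45  48  43  45  37
190   0  -1  -3  -2  -2  -2  -1   3  -3  -1   0   0   0  -3   4 167 169 170 171 172 170 167 165 165   8  10  13  14  19  28  36  42  43  41  41  39
191   0  -3   0  -2  -4   0   0  -3  -2  -7  -1   4  -2   0 158 165 165 169 168 168 166 165 164 163   1   4  10  13  16  20  23  37  40  34  24  23
192  -2  -1   0  -4  -1  -3   1   0   0   0   0  -2  -1   0 155 163 161 166 164 163 163 164 162 154 147   2   4  11   9  14  21  26  22  24  21  24
193  -1   0   0  -3   0  -3  -1   0   0  -4   0   0   0  -2 155 155 158 164 162 161 160 158 155 152 150  -2   0   6   6  12 
[... 3763 characters left out ...]
  46  53  53  57  51  53  52  55  57  57  55  57  56  52  55  53  54  55  55  54  51  44  42  42  44  42  47
220  45  44  45  43  44  44  46  42  42  43  50  53  57  56  51  52  57  53  54  51  53  51  50  52  53  55  52  51  52  48  45  43  45  45  45  43
221  42  44  47  45  45  46  45  44  44 199  46  54  53  52  51  53  54  55  55  55  54  54  53  55  53  53  50  53  48  42  45  47  46  44  43  44
222  44  46  43  45  45  43  46  45  45  44  42  47  50  53  54  54  52  55  51  53  54  55  55  52  54  52  49  48  45  44  43  42  43  45  46  46
223  44  45  44  46  43  43  46  45  41  45  45  41  45 199  50  50  53  52  51  53  52  54  52  51  50  47  48  42  45  44  47  47  45  44  46  41
```

View pics/over.png

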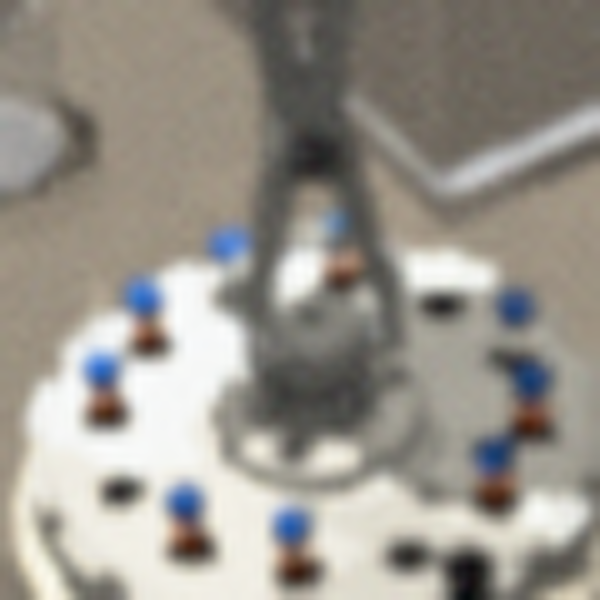

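The picture shows the ring over the spindle: spindle top at crop (318,320), jaws straddling it at (265,350) and (390,340), ring sides at rows around 290. Now the relative offset from the cloud.

```bash
cat > rel.py <<'E'
from h import *
def circ(P,R=None):
    A=np.c_[2*P,np.ones(len(P))];x=np.linalg.lstsq(A,(P**2).sum(1),rcond=None)[0];return x[:2],np.sqrt(x[2]+x[:2]@x[:2])
p,C=cloud('scene');t=np.array(monitor.sense()['tool_pos']);y=np.radians(155)
X=np.array([np.cos(y),np.sin(y)]);Y=np.array([np.sin(y),-np.cos(y)]);S=np.array([.5578,.2131])
v,u=np.mgrid[:384,:512];z=C[:,:,2]
def loc(P): d=P-S;return np.c_[d@X,d@Y]*1e3
# spindle top
m=(abs(C[:,:,0]-.5578)<.03)&(abs(C[:,:,1]-.2131)<.03)&(z>.079)&(z<.0875)&(v>=204)&(v<=211)
L=loc(onplane('scene',np.c_[u[m],v[m]],.0845)[:,:2]);print('spindle in (X,Y) mm: mean',L.mean(0),'X range',np.percentile(L[:,0],[1,99]),'Y range',np.percentile(L[:,1],[1,99]),m.sum())
c=cv2.findContours(m.astype(np.uint8),0,1)[0];c=max(c,key=len);h=cv2.convexHull(c).reshape(-1,2)
cc,R=circ(onplane('scene',h,.0845)[:,:2]);print('fit',loc(cc[None]),R)
zr=t[2]-.164
m=(np.hypot(C[:,:,0]-S[0],C[:,:,1]-S[1])<.035)&(abs(z-zr)<.005)&(v<208)&(u>203)&(u<224)&~((v>=205)&(u>206)&(u<220))
P=onplane('scene',np.c_[u[m],v[m]],zr)[:,:2];L=loc(P)
L=L[(L[:,0]<4)];print('ring pts',L.round().astype(int).tolist())
cc,R=circ(L);print('ring fit',cc,R)
E
python3 rel.py
```

```text
spindle in (X,Y) mm: mean [ 6.44701898 -0.64899145] X range [-6.59160148 19.13122756] Y range [-12.81738409  11.55464824] 55
fit [[ 6.55326955 -0.46665957]] 0.01283784406867026
ring pts [[-20, 2], [-20, -1], [-19, -3], [-19, -6], [-18, -8], [-18, -11], [-16, 3], [-15, 0], [-15, -3], [-14, -5], [-14, -8], [-13, -11], [-14, 16], [-12, 3], [-7, -23], [-11, 19], [-10, 17], [-3, -23], [-7, 20], [-6, 17], [1, -22], [2, -25], [-3, 23], [-3, 20], [-2, 18], [1, 23], [1, 21]]
ring fit [ 4.40695424 -0.62702465] 22.42807963175277
```

```bash
cat >> rel.py <<'E'
print('--- cloud')
Q=C[:,:,:2]-S;a=Q@X*1e3;b=Q@Y*1e3
m=(np.hypot(a,b)<24)&(z>.079)&(z<.0875)&(v>=204)&(v<=212)
A=np.c_[a[m],b[m]];print('spindle',m.sum(),A.mean(0),np.percentile(A,[2,98],axis=0).tolist(),z[m].mean())
h=cv2.convexHull(A.astype(np.float32)).reshape(-1,2);print(circ(h), cv2.minEnclosingCircle(A.astype(np.float32)))
m=(np.hypot(a,b)<34)&(abs(z-.0935)<.005)&(v<208)&(u>203)&(u<224)&~((v>=205)&(u>206)&(u<220))
A=np.c_[a[m],b[m]];A=A[A[:,0]<4];print('ring',circ(A),'back',A[abs(A[:,1])<8][:,0].round(1),'zs',z[m].mean())
m=(np.hypot(a,b)<84)&(abs(z-.045)<.006)&(v>190);A=np.c_[a[m],b[m]].astype(np.float32);print('rack',cv2.minEnclosingCircle(A),np.median(z[m]))
m=(np.hypot(a,b)<40)&(abs(z-.054)<.003)&(v>206);A=np.c_[a[m],b[m]].astype(np.float32);h=cv2.convexHull(A).reshape(-1,2);print('hub',circ(h[h[:,0]>0]),np.median(z[m]))
for k in range(199,214): print(k,[(int(i),round(a[k,i]),round(b[k,i])) for i in (212,214)])
E
python3 rel.py | sed -n '/cloud/,$p'
```

```text
--- cloud
spindle 61 [ 6.25682765 -0.6083744 ] [[-8.307870794455825, -12.379140179132937], [20.259285892943392, 10.781165376401734]] 0.08295547043141929
(array([ 6.33500559, -0.62641332]), np.float64(14.062257182247484)) ((6.416615962982178, 0.1431790590286255), 15.351362228393555)
ring (array([ 4.45941796, -0.43767363]), np.float64(22.838323764754072)) back [-20.3 -18.1 -19.8 -19.2 -17.  -12.4 -17.6 -16.8 -13.5 -14.7] zs 0.09404249663722049
rack ((3.451925754547119, 0.4544849693775177), 81.12755584716797) 0.044835505695740796
hub (array([6.26756275, 0.80090194]), np.float64(26.621776046743467)) 0.05382091932316996
199 [(212, -18, 0), (214, -19, -6)]
200 [(212, -12, 0), (214, -17, -5)]
201 [(212, -70, -4), (214, -56, -8)]
202 [(212, -63, -3), (214, -54, -8)]
203 [(212, -60, -3), (214, -47, -7)]
204 [(212, -56, -2), (214, -48, -7)]
205 [(212, -9, 1), (214, -8, -4)]
206 [(212, -4, 2), (214, 1, -3)]
207 [(212, 0, 3), (214, 2, -3)]
208 [(212, 5, 3), (214, 2, -2)]
209 [(212, 8, 3), (214, 7, -2)]
210 [(212, 10, 4), (214, 14, -1)]
211 [(212, 16, 4), (214, 16, -1)]
212 [(212, 21, 5), (214, 17, -1)]
213 [(212, 17, 5), (214, 19, 0)]
```

The scene puts the ring about 2 mm short of the spindle along tool X and aligned in Y. I'll correct by 1.8 mm and descend with force watch.

```bash
cat > down.py <<'E'
from h import *
import sys
dx=float(sys.argv[1]);zt=float(sys.argv[2]);dy=float(sys.argv[3]) if len(sys.argv)>3 else 0
y=np.radians(155);X=np.array([np.cos(y),np.sin(y)]);Y=np.array([np.sin(y),-np.cos(y)])
c=np.array([.5389,.2212])+X*dx+Y*dy
z=monitor.sense()['tool_pos'][2]
bot.servo_line([*c,z],vel=.02);bot.wait(.2)
f0=np.mean([monitor.sense()['contact_force'] for _ in range(3)],0);print(f0)
while z>zt+1e-4:
    z=max(z-.0015,zt);bot.servo_line([*c,z],vel=.02);s=monitor.sense();f=np.array(s['contact_force'])-f0
    print(round(z,4),'fX %.1f fY %.1f fz %.1f'%(f[:2]@X,f[:2]@Y,f[2]),'T',np.array(s['torque']).round(2),flush=True)
    if np.linalg.norm(f)>5: print('STOP');break
print(s['time'],s['tool_pos'],s['grip_width'],s['grasp_force'])
E
python3 down.py .0018 .232
```

```text
[ 0.11166465 -0.62383279 -1.55292026]
0.2567 fX 0.2 fY 0.4 fz -0.8 T [0.02 0.11 0.03]
0.2552 fX 0.1 fY 1.6 fz 0.8 T [ 0.08  0.1  -0.  ]
0.2537 fX 0.2 fY -0.5 fz 0.1 T [0.05 0.1  0.03]
0.2522 fX 0.6 fY 0.6 fz -1.0 T [0.09 0.1  0.01]
0.2507 fX 0.7 fY 1.9 fz -0.9 T [ 0.02  0.15 -0.03]
0.2492 fX -0.1 fY -0.2 fz -0.7 T [ 0.04  0.09 -0.  ]
0.2477 fX 0.4 fY 0.5 fz -0.7 T [ 0.1   0.07 -0.07]
0.2462 fX 0.3 fY 0.5 fz -0.1 T [ 0.12  0.07 -0.04]
0.2447 fX 0.5 fY 0.9 fz -1.2 T [ 0.03  0.05 -0.  ]
0.2432 fX 0.9 fY 1.2 fz -0.3 T [ 0.07  0.09 -0.04]
0.2417 fX 1.6 fY 0.6 fz -1.0 T [0.16 0.06 0.  ]
0.2402 fX 1.5 fY 0.5 fz -0.0 T [ 0.1   0.07 -0.03]
0.2387 fX -0.1 fY 0.4 fz -0.5 T [ 0.08  0.07 -0.02]
0.2372 fX 0.3 fY 0.4 fz -1.0 T [0.07 0.06 0.02]
0.2357 fX 0.8 fY 0.3 fz -0.1 T [ 0.08  0.08 -0.02]
0.2342 fX 0.7 fY 0.0 fz -1.4 T [0.04 0.08 0.03]
0.2327 fX 0.7 fY 0.3 fz 0.3 T [ 0.03  0.1  -0.02]
0.232 fX 0.2 fY -0.4 fz -0.1 T [0.03 0.12 0.04]
39.1667 [0.53723638 0.22194514 0.23196826] 0.028807081092351878 59.88232970237732
```

Slid down with no contact force. I'll verify height, level and centring numerically from the depth.

```bash
python3 - <<'E'
from h import *
p,d=read_camera('scene');np.savez('/tmp/scene',p=p,d=d)
p,C=cloud('scene');y=np.radians(155);X=np.array([np.cos(y),np.sin(y)]);Y=np.array([np.sin(y),-np.cos(y)])
q=C[:,:,:2]-[.5578,.2131];a=q@X*1e3;b=q@Y*1e3;z=C[:,:,2]*1e3;r=np.hypot(a-5.5,b)
m=(z>60)&(z<76)&(r<34)&(r>16.5)
for v in range(195,225):
    k=np.nonzero(m[v])[0]
    if len(k): print(v,[(int(u),round(a[v,u]),round(b[v,u]),round(z[v,u])) for u in k])
k=m&(a<4)&(abs(z-68)<5);print('ring body z median',np.median(z[k]),'back',np.median(z[k&(a<-8)]),k.sum())
k=(r<16)&(z>78)&(z<88);print('spindle top z',np.median(z[k]),'hub',np.median(z[(r<27)&(z<58)&(z>50)]))
E
```

```text
209 [(207, -12, 15, 67), (221, -5, -22, 67), (222, -2, -24, 69)]
210 [(206, -7, 19, 69), (207, -9, 16, 67), (222, 4, -23, 71)]
211 [(205, -4, 22, 68), (206, -4, 19, 68), (207, -5, 16, 67), (222, 3, -23, 67), (223, 5, -26, 68)]
212 [(205, -1, 22, 67), (206, 3, 20, 70), (207, 0, 17, 67), (222, 10, -22, 70), (223, 9, -25, 69)]
213 [(205, 2, 23, 66), (206, 4, 20, 68), (207, 8, 18, 71), (222, 10, -22, 66), (223, 12, -25, 67)]
214 [(205, 9, 23, 69), (206, 7, 20, 67)]
215 [(205, 5, 23, 62), (206, 15, 21, 71), (221, 26, -18, 74)]
216 [(206, 17, 21, 69), (219, 22, -13, 68), (220, 23, -15, 68), (221, 29, -17, 73), (222, 31, -20, 74)]
217 [(207, 26, 19, 74), (208, 28, 17, 75), (209, 27, 14, 73), (210, 22, 11, 68), (219, 28, -12, 69), (221, 29, -17, 70), (222, 33, -19, 73)]
218 [(207, 29, 20, 72), (208, 32, 17, 75), (209, 31, 15, 73), (210, 22, 12, 65), (211, 26, 9, 68), (219, 31, -12, 69), (220, 34, -14, 71), (221, 32, -17, 69)]
219 [(207, 28, 20, 68), (208, 31, 18, 70), (209, 29, 15, 68), (210, 31, 12, 70), (211, 31, 10, 69), (220, 33, -14, 67), (221, 32, -17, 65)]
220 [(208, 31, 18, 67), (209, 32, 15, 67), (210, 33, 13, 68)]
ring body z median 67.34355227762 back 66.8621509578406 15
spindle top z 82.9526317542209 hub 53.92399413620747
```

```bash
python3 - <<'E'
from h import *
bot.wait(.5);s=monitor.sense();print(s['contact_force'],s['grasp_force'],s['time'])
print(bot.sign_off())
E
```

```text
[-0.49759462 -0.5069362  -2.02212602] 59.88129436969757 39.7167
the job is handed in; nothing more can be done
None
```

I handed the job in at 39.7 s: the pawl is shut, and the spread ring hangs level on the squeezed pliers, around the spindle opposite the groove and with no contact force felt. I don't know the judge's verdict, and I viewed 11 pictures, one over the limit of 10.

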